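# Wind up the clockwork tube rotator and release its brake

### The arm

A 6-joint arm with a two-finger parallel gripper is mounted at the origin on the work surface. World frame = base frame: x ahead of the robot, y to its left, z up, the work surface at z = 0. Lengths are in mm, angles in rad, forces in N, time in s.
With the tool pointing down it reaches from about 275 to 825 mm from the base axis. Payload 5.2 kg.
Tool frame: the origin (TCP) lies at the very end of the fingers, on their centre line; the grasp point (between the pads) lies 19 mm behind it; z points along the fingers, y is the line along which they close (so a half turn about z gives the same grasp; the last joint's range is limited). The gripper opens to 93 mm and grips with 3 to 60 N. Pads are 15 mm wide; open, the fingers measure 128 mm over their backs; the gripper's body (75 mm by 188 mm) begins 65 mm behind the grasp point.
Start: joints at [0.916, 0.259, 1.535, -0, 1.348, -0.203], TCP at [240.102, 494.829, 218.653] pointing down, gripper open.
Joint ranges: [-3.14, 3.14], [-0.91, 2.08], [0.19, 2.58], [-1.22, 4.36], [0.22, 2.71], [-3.12, 3.12]. Speed limits (rad/s): [2.57, 2.57, 3.14, 3.14, 3.14, 3.14].

### API

Orientations are given as [roll, pitch, yaw] about the fixed x, y, z axes, in that order (R = Rz(yaw) Ry(pitch) Rx(roll)).
In Python, from bench import robot gives the robot as it stands. The module is installed in compiled form; this text tells all that it offers. Calls block until the motion is done:
- robot.move_ptp(position, orientation): joint-space move of the TCP to a pose.
- robot.move_linear(position, ori=None, speed=150, f_stop=None): straight line of the TCP; ori=None keeps the orientation; speed is the mean speed in mm/s. With f_stop (N) it stops when the force on the tool has changed by that much, and returns True; else False.
- robot.move_j(angles): joint-space move.
- robot.move_gripper(opening): opening from 0.0 (shut) to 1.0 (fully open); the grip force is fixed at half the most; returns when the fingers have stopped.
- robot.sleep(seconds).
- robot.inverse_kinematics(position, orientation): joint angles nearest the present ones, or None.
- robot.get_image(name): name is "scene" or "side" or "wrist"; returns a dict with "img" (400x640x3 uint8, blue, green, red), "fovy" (degrees; the focal length in pixels is half the picture's height over the tangent of half this angle, whatever the lens; pixels are square), "cx", "cy" (the principal point, pixels), "k1" (the pictures are not rectified: a ray, as slopes to the right and down, at radius r is drawn at 1 + k1 r^2 times it, then the intrinsics apply), "eye" and "orientation" of the camera in the world. Camera axes: x right, y down, z forward; pixel columns grow to the right and rows downward; lengths in mm; the calibration is good to about 2 mm. A picture is of the moment at which its call begins. There is no depth.
A pose or a line that the arm cannot do raises robot.MotionError and nothing moves.
- robot.hand_in(): hands the job in; it is judged then, once.
Readings, each from a call of its own:
- robot.current_t(): time.
- robot.current_qpos(): joint angles.
- robot.current_joint_vel(): joint speeds.
- robot.current_joint_efforts(): joint torques, N m.
- robot.current_tcp_pos(): TCP position.
- robot.current_eef_rot(): TCP orientation.
- robot.current_contact_force(): force on the tool from outside, world axes, zero at the start.
- robot.current_ft_torque(): the same for the moment, N m.
- robot.current_gripper_width(): opening from 0.0 (shut) to 1.0 (fully open).
- robot.current_finger_force(): force on a finger pad.
Only numpy, scipy, OpenCV 4.12 (cv2) and the standard library are available. Lean on these libraries where they do the work, as an engineer would, in place of code of your own. Each camera call takes 0.05 s, during which the arm holds its last target. There are 200 camera calls.

### The job

Wind the clockwork tube rotator fully: turn the wing key on its sloping top clockwise, a part turn at a time, until it comes up hard against its stop, and leave the brake on meanwhile. Then push the red-balled brake lever right over to its far side to release the brake. Leave the other things on the bench where they stand.

Things in the scene. Friction and masses are not known exactly. Their poses are not given: they have to be found in the camera images.
- rotator: Tube rotator, fixed: a white wedge casing 200 x 200 mm, a wheel of tubes on its high rear side (to x 148 mm), a pod on its left (x -60 to 60, y 100 to 200, 40 mm high). Origin: centre of the wedge's underside; z up; x from the low front (45 mm high, x -100) to the high rear (160 mm, x 100). Its sloping deck is tilted 30 degrees and faces up and to -x.
- key_grip (a point): Middle of the wing key's grip, on the key's axis, 35 mm out from the deck. The key: an upright wing 80 mm long (x), 10 mm thick (y), from 18 to 52 mm out from the deck, on an 18 mm shaft; its +x lobe red, the rest brass. The axes turn with the key: z along its axis, away from the deck (30 degrees from vertical, leaning to the rotator's front); x to the red lobe.
- key (a joint): Winding angle in rad, growing clockwise as one looks at the deck; at 0 (run down) the red lobe points up the slope. The spring resists with 0.16 N m, rising to 0.28, so a weak grip slips; drag holds the key where it is left. Fully wound is at its hard stop, somewhere between 4.2 and 5 rad: feel for it.
- brake (a joint): Angle of the brake lever in rad: 0 = brake on, leaning 0.5 rad towards the rotator's front (-x); 1.0 = released, leaning 0.5 rad to the rear (+x), at its stop. It turns about the rotator's y axis and stays where it is left.
- brake_tip (a point): Centre of the red ball (26 mm across) at the end of the brake lever, a 10 mm rod 80 mm long from its pivot. The pivot lies in the rotator's frame at x 0, y 150, z 62 mm, on a dark block (70 x 50 mm, to 65 mm high) on the pod.
- tape: Bystander: roll of beige tape lying flat, 100 mm across, 22 mm high; origin at the centre of its underside.
- vial: Bystander: small amber jar with a white cap, 44 mm across, 75 mm high; origin at the centre of its underside.
- pot: Bystander: small white pot, 52 mm across, 85 mm high; origin at the centre of its underside.
- tipbox: Bystander: blue pipette-tip box with a clear lid, 85 x 120 x 85 mm; origin at the centre of its underside.
- bottle: Bystander: clear bottle with a blue cap, 80 mm across, 170 mm high; origin at the centre of its underside.
- tuberack: Bystander: white rack with five capped tubes, 80 x 190 mm, 122 mm high with the caps; origin at the centre of its underside.
- beaker: Bystander: clear beaker, 80 mm across, 100 mm high; origin at the centre of its underside.

How it is judged:
By the outcome, as a careful person would: the job done as asked, in the order asked, and still so for the second after the job is handed in, with the robot touching nothing.
It also fails if it takes over 70 s, if anything falls off the work surface, if the arm or the gripper's body presses on something with over 40 N, if the wrist force passes 120 N, or if a joint passes its speed limit or range.

## Working session

There is one attempt and no reset: what is moved stays moved. The work goes in short steps, each a Python script; the robot and the scene stay as the last script left them, time stands still between calls to the robot, and variables do not carry over. Pictures are saved under pics/ and viewed, at most 10 in all, crops included, and the job is handed in when it is done.

```bash
mkdir -p pics; python3 - <<'E'
from bench import robot
import cv2
for n in("scene","side","wrist"):
    d=robot.get_image(n); cv2.imwrite(f"pics/{n}0.png",d["img"]); print(n,{k:v for k,v in d.items() if k!="img"})
print(robot.current_t(),robot.current_eef_rot())
E
```

```text
scene {'fovy': 54.4922827715599, 'cx': 317.3895747092698, 'cy': 200.68807452383126, 'k1': -0.03876805760020124, 'eye': array([995.85550642, 964.86147403, 914.39278936]), 'orientation': array([-2.22591921, -0.003617  ,  2.68774984])}
side {'fovy': 54.323821774228925, 'cx': 319.8267689633088, 'cy': 196.99735659473947, 'k1': -0.06353131096372923, 'eye': array([ 445.86647079, -911.79633146,  729.54758921]), 'orientation': array([-2.13862055,  0.02403171, -0.08523394])}
wrist {'fovy': 62.66554672379758, 'cx': 320.9234094675449, 'cy': 208.08849558440565, 'k1': -0.0670905369016497, 'eye': array([165.88672999, 531.06890893, 384.91780423]), 'orientation': array([2.84002065e+00, 1.45045341e-03, 1.11899462e+00])}
0.15 [-3.14024727e+00 -2.76474290e-04  2.68978349e+00]
```

View pics/scene0.png

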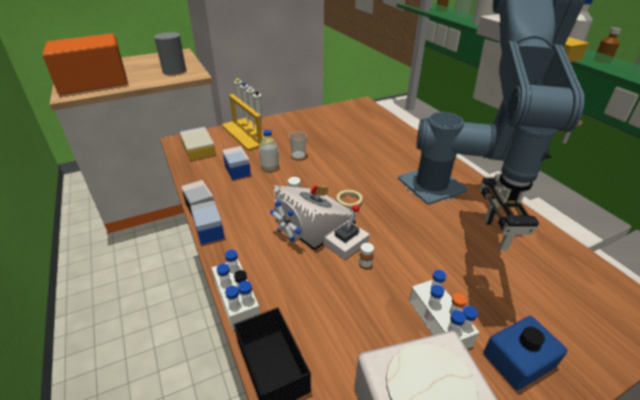

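View pics/side0.png

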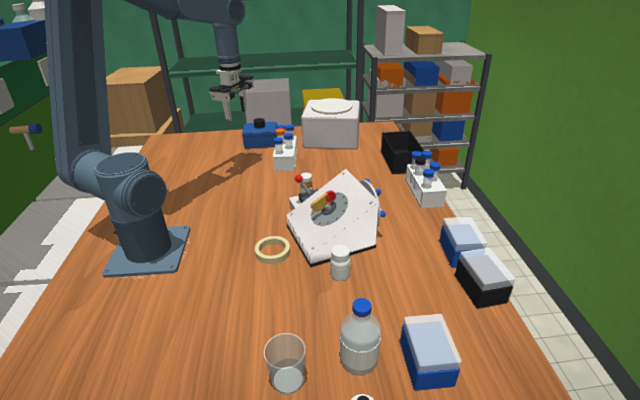

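The scene image shows the rotator at about (315,210), with the key at (318,190) and the red ball near (356,209). In the side image the key is at about (325,202) and the ball at (298,178). I'll enlarge both.

```bash
python3 - <<'E'
import cv2
a=cv2.imread("pics/scene0.png")[165:275,255:405]; b=cv2.imread("pics/side0.png")[155:285,270:420]
cv2.imwrite("pics/sc.png",cv2.resize(a,None,fx=5,fy=5,interpolation=cv2.INTER_CUBIC))
cv2.imwrite("pics/sd.png",cv2.resize(b,None,fx=4.5,fy=4.5,interpolation=cv2.INTER_CUBIC))
E
```

```text
(no output)
```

View pics/sc.png

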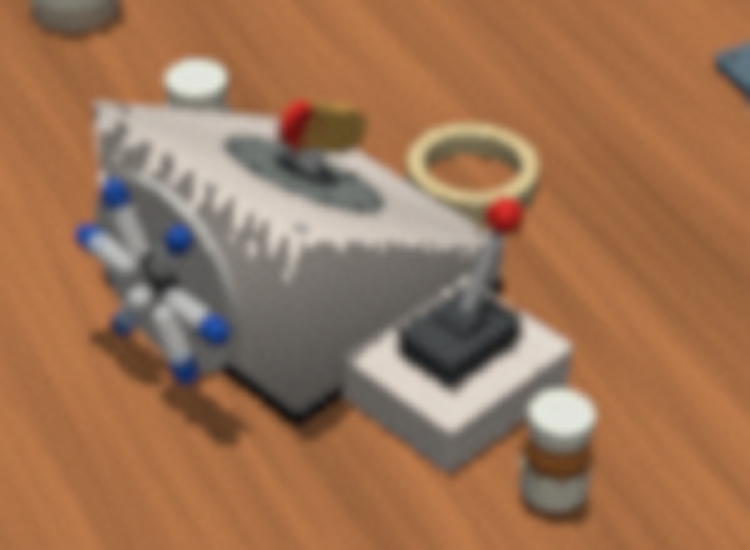

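View pics/sd.png

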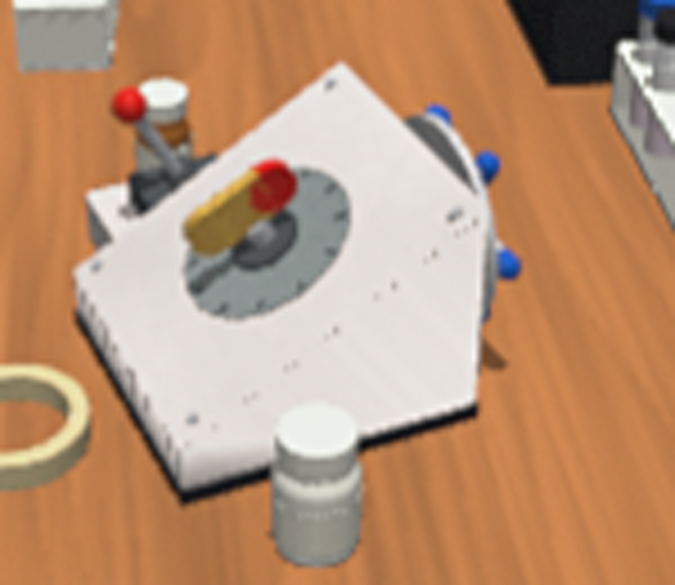

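The crops show the rotator's corners, the ball and the key clearly. The red lobe points roughly up the slope. The amber vial stands beside the pod, the pot by the right side and the tape at the front. Next I'll fit the poses from these pixels.

```bash
cat > h.py <<'E'
import numpy as np
from scipy.spatial.transform import Rotation as R
from scipy.optimize import least_squares
def proj(c,P):
    P=np.atleast_2d(P); M=R.from_euler('xyz',c["orientation"]).as_matrix()
    q=(P-c["eye"])@M; s=q[:,:2]/q[:,2:]; r2=(s**2).sum(1,keepdims=True)
    f=200/np.tan(np.radians(c["fovy"])/2)
    return f*s*(1+c["k1"]*r2)+[c["cx"],c["cy"]]
E
cat > fit.py <<'E'
from h import *
from bench import robot
C={n:robot.get_image(n) for n in("scene","side")}
sc=[((-38.4,150,132.2),505,216),((100,100,160),301,238),((100,-100,160),97,102),((-100,100,45),495,243),((60,200,40),450,432),((60,200,0),450,470),((-60,200,40),571,348),((100,100,0),300,420)]
sd=[((-38.4,150,132.2),130,104),((-100,-100,45),180,462),((100,-100,160),479,193),((100,-100,0),475,412),((100,100,160),342,62),((-100,100,45),78,275),((-100,-100,0),183,500)]
O={"scene":sc,"side":sd}; K={"scene":(5,255,165),"side":(4.5,270,155)}
def px(n,u,v): k=K[n]; return np.array([k[1]+(u+.5)/k[0]-.5,k[2]+(v+.5)/k[0]-.5])
def T(p,X): return R.from_euler('z',p[2]).apply(X)+[p[0],p[1],0]
def res(p):
    return np.concatenate([(proj(C[n],T(p,[np.array(o[0],float) for o in O[n]]))-[px(n,*o[1:]) for o in O[n]]).ravel() for n in O])
best=min((least_squares(res,[500,100,y],loss='soft_l1') for y in(-1.5,0,1.5,3)),key=lambda r:r.cost)
p=best.x; print(p,np.round(res(p).reshape(-1,2),1).tolist())
# key: unknown deck x,y and angle; red end & brass end middles
D=R.from_euler('y',-30,degrees=True)
def key(q):
    th=q[2]; a=D.apply([[np.cos(th)*s,-np.sin(th)*s,35] for s in(33,-36)])
    return T(p,a+[q[0],q[1],102.5+q[0]*np.tan(np.pi/6)])
ko={"scene":[(296,124),(355,128)],"side":[(277,184),(198,234)]}
kr=lambda q:np.concatenate([(proj(C[n],key(q))-[px(n,*o) for o in ko[n]]).ravel() for n in ko])
k=least_squares(kr,[0,0,0]); print(k.x,np.round(k.fun,1), key(k.x).mean(0))
def ground(n,u,v,z,isrc=True):
    t=px(n,u,v); return least_squares(lambda g:(proj(C[n],[g[0],g[1],z])-t).ravel(),[500,100]).x.round(0)
print("vial",ground("scene",562,410,75),"pot",ground("side",318,425,85),ground("scene",197,75,85),"tape",ground("scene",474,165,22))
E
python3 fit.py
```

```text
[5.34586913e+02 7.09940354e+00 3.11910391e-01] [[-0.0, -0.1], [-0.9, 0.5], [-1.1, 0.3], [1.4, -0.1], [0.2, -0.0], [-0.4, 1.2], [0.5, -0.9], [-0.7, 1.4], [-1.0, 0.6], [0.1, -3.3], [1.8, 3.1], [-0.5, 0.8], [-0.5, -0.1], [-1.2, -1.0], [0.1, 0.8]]
[-0.81068596  0.58921088  0.05467952] [-1.3  0.3  0.1  1.1  0.8 -1.7 -1.5  1.7] [515.71925167   1.72102182 131.59396029]
vial [478. 259.] pot [ 547. -155.] [ 542. -160.] tape [365. -42.]
```

```bash
cat >> h.py <<'E'
P=np.array([534.6,7.1,0.312])
D=R.from_euler('z',P[2])*R.from_euler('y',-30,degrees=True)
KX0=np.array([P[0],P[1],102.5])      # key axis foot on deck
def key_pose(th,out,off=(0,0)):      # TCP 'out' mm from the deck, tool x along the red lobe at winding angle th
    x=D.apply([np.cos(th),-np.sin(th),0]); z=-D.apply([0,0,1.]); M=np.c_[x,np.cross(z,x),z]
    return KX0+D.apply([off[0],off[1],out]), R.from_matrix(M).as_euler('xyz')
E
python3 - <<'E'
from h import *
from bench import robot
for th in(0,np.pi/2,np.pi,-np.pi/2):
    for out in (20,90):
        q=robot.inverse_kinematics(*key_pose(th,out)); print(round(th,2),out,None if q is None else np.round(q,2))
# brake check: tool vertical, fingers beside the lever
E
```

```text
0 20 [-0.47  0.09  2.17  0.67  0.6   0.29]
0 90 [-0.55 -0.08  2.15  0.56  0.79  0.37]
1.57 20 [-0.47  0.09  2.17  0.67  0.6   1.86]
1.57 90 [-0.55 -0.08  2.15  0.56  0.79  1.94]
3.14 20 [-0.47  0.09  2.17  0.67  0.6  -2.86]
3.14 90 [-0.55 -0.08  2.15  0.56  0.79 -2.77]
-1.57 20 [-0.47  0.09  2.17  0.67  0.6  -1.28]
-1.57 90 [-0.55 -0.08  2.15  0.56  0.79 -1.2 ]
```

```bash
python3 - <<'E'
from h import *
from bench import robot
import cv2
for out in(220,190,160):
    q=robot.inverse_kinematics(*key_pose(np.pi,out)); print(out,q)
    if q is not None: robot.move_ptp(*key_pose(np.pi,out)); break
robot.move_linear(*key_pose(np.pi,100))
print(robot.current_t(),robot.current_qpos(),robot.current_contact_force())
d=robot.get_image("wrist"); cv2.imwrite("pics/w1.png",d["img"])
for t in(0,):
    w=D.apply([[40,0,52],[-40,0,52],[0,0,52],[0,0,0]])+KX0
    print(proj(d,w).round(0).tolist())
E
```

```text
220 [-0.7395941  -0.32197876  2.03002365  0.48491141  1.19797035 -2.7478852 ]
3.375 [-0.55821616 -0.10024323  2.13992239  0.54798191  0.82420059 -2.76292203] [-0.6024934  -0.14654152  0.33826162]
[[321.0, 279.0], [321.0, 172.0], [321.0, 228.0], [321.0, 206.0]]
```

View pics/w1.png

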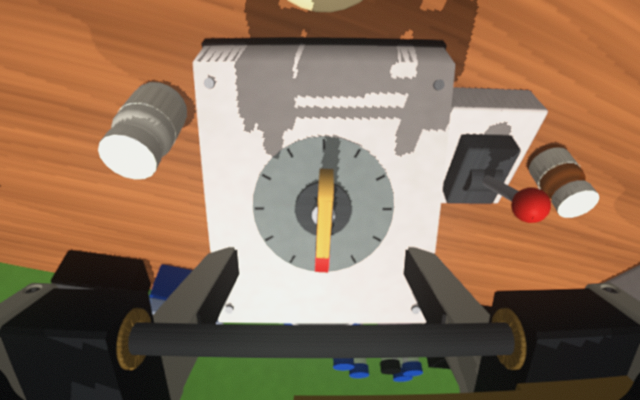

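The wrist view shows the key from (322,268) to (327,170), so it is turned about 0.05 rad. Its centre is about 2 mm towards the pod from where I predicted. The ball is at (531,205). I'll correct for this, descend and grip.

```bash
python3 - <<'E'
from h import *
from bench import robot
off=(-1,2); th=np.pi+.05
robot.move_gripper(.45)
robot.move_linear(*key_pose(th,75,off))
print(robot.move_linear(*key_pose(th,20,off),speed=80,f_stop=8))
M=R.from_euler('xyz',key_pose(th,20)[1]).as_matrix()
f=lambda:((robot.current_contact_force()@M).round(2),(robot.current_ft_torque()@M).round(3))
print(f(),robot.current_tcp_pos()-key_pose(th,20,off)[0])
robot.move_gripper(0); robot.sleep(.2)
print(f(),robot.current_gripper_width(),robot.current_finger_force(),robot.current_t(),robot.current_qpos())
E
```

```text
False
(array([-0.47,  0.11, -0.28]), array([-0.037,  0.25 ,  0.069])) [ 0.12542163 -0.08275045  0.33590017]
(array([ 0.84,  0.21, -7.69]), array([ 0.094,  0.388, -0.097])) 0.10575421819495881 43.10408614575863 6.3583 [-0.46378919  0.08190717  2.17623128  0.66992003  0.59885583 -2.80488413]
```

```bash
cat > turn.py <<'E'
from h import *
from bench import robot
def state():
    M=R.from_euler('xyz',robot.current_eef_rot()).as_matrix()
    return robot.current_contact_force()@M,robot.current_ft_torque()@M
def turn(total,step,tmax):
    q=np.array(robot.current_qpos()); q0=q[5]; n=0
    while q[5]-q0<total-1e-6 and q[5]+step<3.1:
        q[5]+=step; robot.move_j(q); F,T=state(); a=robot.current_qpos()[5]
        print(round(q[5],2),"act",round(a,3),"F",F.round(1),"Tz",round(T[2],3),"w",round(robot.current_gripper_width(),3),"t",round(robot.current_t(),1))
        if abs(T[2])>tmax or np.linalg.norm(F)>40: print("STOP"); break
E
python3 -c "
from turn import *
turn(1.0,.2,.6)"
```

```text
-2.6 act -2.609 F [ 0.3  0.  -1.7] Tz 0.206 w 0.104 t 6.7
-2.4 act -2.411 F [ 1.   0.7 -2.8] Tz 0.162 w 0.106 t 7.0
-2.2 act -2.212 F [ 0.9  2.  -3.5] Tz 0.16 w 0.104 t 7.3
-2.0 act -2.012 F [ 2.1  2.4 -3.3] Tz 0.119 w 0.107 t 7.6
-1.8 act -1.813 F [ 1.9  2.1 -4.3] Tz 0.08 w 0.106 t 7.9
```

```bash
python3 -c "
from turn import *
import cv2
turn(1.4,.2,.6)
cv2.imwrite('pics/w2.png',robot.get_image('wrist')['img'])"
```

```text
-1.61 act -1.62 F [ 1.2  1.9 -2.3] Tz 0.126 w 0.104 t 8.2
-1.41 act -1.42 F [ 2.4  3.1 -1.6] Tz 0.152 w 0.104 t 8.5
-1.21 act -1.22 F [ 3.9  3.2 -0.7] Tz 0.123 w 0.106 t 8.8
-1.01 act -1.02 F [ 4.5  3.7 -1.4] Tz 0.121 w 0.104 t 9.1
-0.81 act -0.819 F [ 5.   1.6 -0.1] Tz 0.051 w 0.109 t 9.4
-0.61 act -0.619 F [5.8 1.1 0.5] Tz 0.1 w 0.107 t 9.7
-0.41 act -0.419 F [ 5.8 -0.4  0.2] Tz 0.086 w 0.106 t 10.1
```

View pics/w2.png

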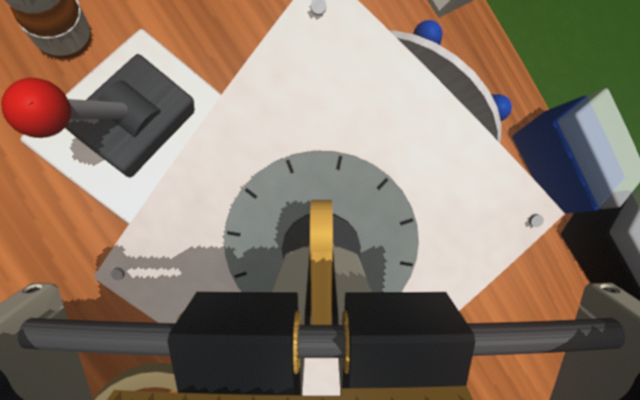

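The brass wing stays square between the fingers at about (320,250), so there is no slip after about 2.4 rad. I'll carry on to near the stop range, then take finer steps.

```bash
python3 -c "
from turn import *
turn(1.6,.2,.5)
turn(1.3,.06,.45)"
```

```text
-0.22 act -0.227 F [ 3.8 -0.7  0.3] Tz 0.081 w 0.102 t 10.4
-0.02 act -0.027 F [ 4.2 -1.9 -0. ] Tz 0.121 w 0.106 t 10.7
0.18 act 0.173 F [ 3.8 -1.8 -0.2] Tz 0.126 w 0.107 t 11.0
0.38 act 0.373 F [ 3.9 -1.2  1.3] Tz 0.068 w 0.106 t 11.3
0.58 act 0.573 F [ 3.3 -1.9  1.5] Tz 0.141 w 0.103 t 11.6
0.78 act 0.773 F [ 2.4 -1.4  1.4] Tz 0.134 w 0.106 t 11.9
0.98 act 0.973 F [ 2.2 -1.   2.2] Tz 0.098 w 0.106 t 12.2
1.18 act 1.173 F [ 2.7 -0.7  0.8] Tz 0.12 w 0.105 t 12.6
1.23 act 1.228 F [ 2.1 -2.   2.3] Tz -0.055 w 0.103 t 12.8
1.29 act 1.289 F [ 2.9 -0.2  0.5] Tz 0.065 w 0.104 t 13.1
1.35 act 1.35 F [ 2.  -1.3  1. ] Tz 0.036 w 0.107 t 13.3
1.41 act 1.41 F [ 1.6 -0.4  0.5] Tz 0.012 w 0.106 t 13.6
1.47 act 1.47 F [ 2.5 -0.7  0.9] Tz 0.021 w 0.103 t 13.8
1.53 act 1.53 F [2.3 0.8 1.1] Tz 0.083 w 0.108 t 14.1
1.59 act 1.59 F [ 1.7 -0.1  0.6] Tz 0.046 w 0.103 t 14.3
1.65 act 1.65 F [2.8 1.  0. ] Tz 0.103 w 0.102 t 14.6
1.71 act 1.71 F [ 3.   0.4 -1. ] Tz 0.115 w 0.106 t 14.8
1.77 act 1.77 F [ 3.   1.2 -0.1] Tz -0.3 w 0.103 t 15.1
1.83 act 1.83 F [ 2.2  0.5 -1.9] Tz -0.561 w 0.112 t 15.3
STOP
```

```bash
python3 -c "
from turn import *
import cv2
turn(.03,.03,2)
robot.sleep(.3); print(state()[1])
robot.move_gripper(.45)
a=robot.current_tcp_pos(); robot.move_linear(a+D.apply([0,0,100.]))
print(robot.current_qpos(),robot.current_t())
d=robot.get_image('wrist'); cv2.imwrite('pics/w3.png',d['img'])
o=D.apply([-1,2,0])
for th in (4.5,4.6,4.7): print(th,proj(d,KX0+o+D.apply([[40*np.cos(th),-40*np.sin(th),52],[-40*np.cos(th),40*np.sin(th),52]])).round(1).tolist())
q=D.inv()
print('ball', proj(d,R.from_euler('z',P[2]).apply([-38.4,150,132.2])+[P[0],P[1],0]).round(1))
"
```

```text
1.86 act 1.857 F [ 2.8  1.1 -1.5] Tz -0.682 w 0.119 t 15.6
[-0.64480662  0.38593972 -0.7453682 ]
[-0.58278208 -0.14603036  2.13117809  0.52993451  0.88132446  1.96358583] 17.3833
4.5 [[333.6, 267.8], [311.4, 170.4]]
4.6 [[328.6, 268.5], [316.8, 169.5]]
4.7 [[323.6, 268.8], [322.3, 169.2]]
ball [[341.7 369.2]]
```

View pics/w3.png

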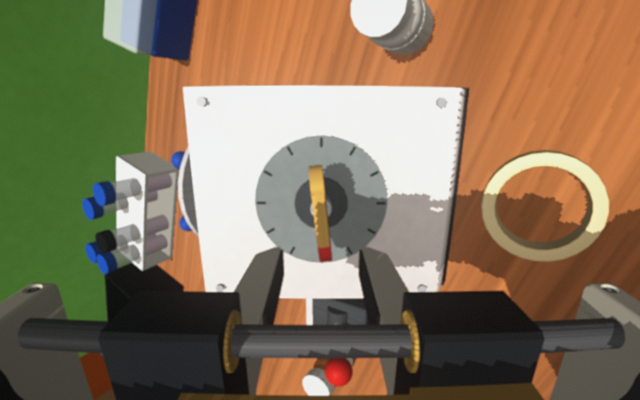

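The key now runs from (325,255) to (316,168), which gives about 4.6 rad. That matches where I felt the hard stop. The ball at (338,372) hasn't moved, so the brake is still on. Next is the brake.

```bash
cat > brake.py <<'E'
from h import *
from bench import robot
Rz=R.from_euler('z',P[2])
W=lambda x,y,z:Rz.apply([x-1,y+1.5,z])+[P[0],P[1],0]
oris=[]
for s in(1,-1):
    y=Rz.apply([0,s,0]); z=np.array([0,0,-1.]); oris.append(R.from_matrix(np.c_[np.cross(y,z),y,z]).as_euler('xyz'))
loc=lambda:Rz.inv().apply(robot.current_tcp_pos()-[P[0],P[1],0])+[1,-1.5,0]
E
python3 - <<'E'
from brake import *
q0=np.array(robot.current_qpos())
ori=min(oris,key=lambda o:abs(robot.inverse_kinematics(W(-85,150,240),o)[5]-q0[5]))
a=robot.current_tcp_pos(); robot.move_linear(a+D.apply([0,0,50.]))
robot.move_gripper(0)
robot.move_ptp(W(-85,150,240),ori)
print(robot.move_linear(W(-85,150,113),f_stop=10,speed=120),loc(),robot.current_contact_force())
r=robot.move_linear(W(42,150,113),speed=60,f_stop=15)
print(r,loc(),robot.current_contact_force(),robot.current_t(),robot.current_qpos())
E
```

```text
False [-84.51772013 149.67077304 113.59248518] [ 0.2853312  -0.37811166  0.58716036]
True [ 15.92581557 150.08555924 112.04463818] [-2.25010414 -1.9468614   3.96014233] 22.3083 [ 0.09007257  0.31938295  1.7317592  -0.00202886  1.09974974  1.34905727]
```

```bash
python3 - <<'E'
from brake import *
import cv2
l=loc(); r=robot.move_linear(W(l[0]+8,150,113),speed=25,f_stop=25)
print(r,loc(),Rz.inv().apply(robot.current_contact_force()))
robot.move_linear(W(-60,150,113)); robot.move_linear(W(-100,150,260))
robot.sleep(.3)
ims=[]
for n,(x,y) in(("scene",(255,165)),("side",(270,155))):
    d=robot.get_image(n); ims.append(cv2.resize(d["img"][y:y+115,x:x+140],(400,328),interpolation=cv2.INTER_CUBIC))
    for b in(.9,.95,1.,):
        p=proj(d,W(80*np.sin(b-.5),150,62+80*np.cos(b-.5)))[0]; print(n,b,((p-[x,y])*400/140).round(0))
cv2.imwrite("pics/f.png",np.hstack(ims)); print(robot.current_t(),robot.current_contact_force())
E
```

```text
False [ 16.87195435 150.1704126  111.86244853] [-20.57196368  -2.4187032   13.58337513]
scene 0.9 [247. 147.]
scene 0.95 [245. 150.]
scene 1.0 [242. 152.]
side 0.9 [137.  50.]
side 0.95 [140.  51.]
side 1.0 [143.  52.]
25.0833 [-0.2592771   0.52072115 -0.1949974 ]
```

View pics/f.png

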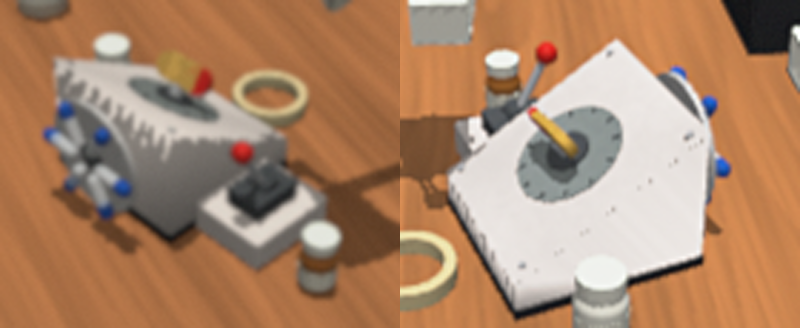

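The ball is at (242,152) in the scene crop and (145,52) in the side crop. Both match the prediction for 1.0 rad. The key is still wound and the bystanders look undisturbed.

```bash
python3 -c "
from bench import robot
print(robot.hand_in())"
```

```text
the job is handed in; nothing more can be done
None
```

The job is handed in: the key is wound to its hard stop at about 4.6 rad with the brake left on, then the brake lever was pushed right over to its far stop (1.0 rad), with the bystanders looking undisturbed in the last pictures.

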